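# Cure potted connectors under the swing-arm lamp on the clockwork timer

## Task

Cure the loose wire connectors on the bench: put the housing of every one of them inside the white circle on the grey pad, lying on the pad itself, swinging the lamp aside first as far as it is in your way. Then swing the lamp back so that its head stands centred over the cross in the middle of the circle and let it stay there, and last of all wind the timer's key clockwise, in as many partial turns as it takes, until its pointer points at the raised mark on the bezel. Leave the tinner tin, the flux jar and the solder spool where they are.

Things in the scene. Friction and masses are not known exactly. Their poses are not given: they have to be found in the camera images.
- pad_center (a point): centre of the cross and of the white circle (150 mm across) on the top face of a fixed grey pad 180 x 180 x 6 mm, 6 mm above the bench. The pad is strapped to the lamp's post: its centre is 200 mm from the post's axis, and its own +x axis points from here to the post
- lamp (a joint): swing of the lamp arm about the vertical post, rad, range -1.2 to 1.6, positive counter-clockwise from above (which takes the lamp to the robot's right, away from the pad); at 0 the arm points from the post straight to the robot (-x). Friction holds it wherever it is released; it takes about 1.5 N at the grip to move. The arm is a 14 mm tube 128 mm above the bench
- lamp_center (a point): middle of the underside of the lamp head, 112 mm above the bench; the head is a round dome 88 mm across and 34 mm tall on the arm's end, 200 mm from the post's axis
- lamp_grip (a point): grip of the lamp: an upright black round handle 18 mm in diameter standing on the middle of the head from 146 to 191 mm above the bench; this point is on its axis, 172 mm above the bench, straight above lamp_center. It is fixed to the head and can turn between the fingers
- key (a joint): turn of the timer's winding key, rad, range 0 to 5.9, positive clockwise from above. A light spring (0.008 N m/rad) pulls back, but friction (0.08 N m) always holds the key where it is left. It may be turned back a little if overshot
- key_grip (a point): on the key's vertical axis, at the middle of its wing: an upright steel wing 46 mm long (along its x), 10 mm thick (along its y), from 52 to 82 mm above the bench, on top of a fixed timer box 108 x 108 x 45 mm; this point is 69 mm above the bench. +x is the direction of the pointer
- key_pointer (a point): tip of the black pointer that turns with the key, 38 mm from its axis, low over the dial, 48 mm above the bench, not solid to the touch
- set_mark (a point): raised black tab on the aluminium bezel round the dial, 45.5 mm from the key's axis (so 7.5 mm outside the pointer's tip when the pointer points at it), 48 mm above the bench; fixed, at a different angle from start to start, 2.9 to 5.2 rad clockwise of the pointer at the start
- plug_a_center (a point): centre of the housing of a loose six-way white wire connector, present or absent. The housing is a 14 x 28 x 10 mm block lying flat (sizes along its own x, y, z; all of it that is solid to the touch), 20 g, this point is its middle, 5 mm above what it lies on; six pigtail wires (light, not solid) run 55 mm out along its +x. Grip it across the 14 mm sides (along its x). It starts on the bench in front of the robot or to its right
- plug_b_center (a point): centre of the housing of a loose six-way white wire connector, present or absent. The housing is a 14 x 28 x 10 mm block lying flat (sizes along its own x, y, z; all of it that is solid to the touch), 20 g, this point is its middle, 5 mm above what it lies on; six pigtail wires (light, not solid) run 55 mm out along its +x. Grip it across the 14 mm sides (along its x). It starts on the bench in front of the robot or to its right
- plug_c_center (a point): centre of the housing of a loose four-way black wire connector, present or absent. The housing is a 14 x 19 x 10 mm block lying flat (sizes along its own x, y, z; all of it that is solid to the touch), 20 g, this point is its middle, 5 mm above what it lies on; four pigtail wires (light, not solid) run 55 mm out along its +x. Grip it across the 14 mm sides (along its x). It starts on the bench in front of the robot or to its right
- plug_d_center (a point): centre of the housing of a loose four-way black wire connector, present or absent. The housing is a 14 x 19 x 10 mm block lying flat (sizes along its own x, y, z; all of it that is solid to the touch), 20 g, this point is its middle, 5 mm above what it lies on; four pigtail wires (light, not solid) run 55 mm out along its +x. Grip it across the 14 mm sides (along its x). It starts on the bench in front of the robot or to its right
- plug_e_center (a point): centre of the housing of a loose four-way black wire connector, present or absent. The housing is a 14 x 19 x 10 mm block lying flat (sizes along its own x, y, z; all of it that is solid to the touch), 20 g, this point is its middle, 5 mm above what it lies on; four pigtail wires (light, not solid) run 55 mm out along its +x. Grip it across the 14 mm sides (along its x). It starts on the bench in front of the robot or to its right
- tinner: bystander: small round tin 38 mm across, 19 mm tall, loose; origin under its centre
- jar: bystander: amber flux jar with white lid, 44 mm across, 47 mm tall, loose; origin under its centre
- spool: bystander: spool of solder, 82 x 54 x 40 mm, loose; origin under its centre
- stand: post of the lamp: fixed round foot 80 mm across with a vertical post; the lamp arm turns about its axis; the knuckle on top is 38 mm across and ends 148 mm above the bench; origin on the bench on the axis
- plug_a: the same connector's body; for its position use its _center point
- plug_b: the same connector's body; for its position use its _center point
- plug_c: the same connector's body; for its position use its _center point
- plug_d: the same connector's body; for its position use its _center point
- plug_e: the same connector's body; for its position use its _center point

How it is judged:
On the way, in this order (a step that is already met when the one before it is completed fails the run):
1. all connectors that are there lie inside the circle on the pad, let go (horizontal distance between each of plug_a_center, plug_b_center, plug_c_center, plug_d_center, plug_e_center and pad_center below 0.068 m and z of each of plug_a_center, plug_b_center, plug_c_center, plug_d_center, plug_e_center in the frame of pad_center below 0.011 m and contact force between each of plug_a, plug_b, plug_c, plug_d, plug_e and the fingers below 0.05 N), for 0.3 s.
2. the lamp head is centred over the cross (horizontal distance between lamp_center and pad_center below 0.015 m), for 0.3 s.
3. the timer is wound until its pointer points at the mark (horizontal distance between key_pointer and set_mark below 0.0105 m), for 0.3 s.
At the end, for the whole second after the job is handed in: every connector lies on the pad, housing centre within 68 mm of the circle's centre and at most 11 mm above the pad; lamp head centre within 15 mm (horizontally) of the circle's centre; pointer tip within 10.5 mm of the mark (0.17 rad); all at rest and let go (horizontal distance between each of plug_a_center, plug_b_center, plug_c_center, plug_d_center, plug_e_center and pad_center below 0.068 m and z of each of plug_a_center, plug_b_center, plug_c_center, plug_d_center, plug_e_center in the frame of pad_center below 0.011 m and horizontal distance between lamp_center and pad_center below 0.015 m and horizontal distance between key_pointer and set_mark below 0.0105 m and velocity of joint lamp between -0.05 and 0.05 rad/s and velocity of joint key between -0.05 and 0.05 rad/s and linear speed of each of plug_a, plug_b, plug_c, plug_d, plug_e below 0.02 m/s); the robot touches nothing.
It fails at once if the tinner tin is moved more than 30 mm (distance of tinner from where it was at the start of the episode above 0.03 m).
It fails at once if the flux jar is moved more than 30 mm (distance of jar from where it was at the start of the episode above 0.03 m).
It fails at once if the solder spool is moved more than 30 mm (distance of spool from where it was at the start of the episode above 0.03 m).
Of plug_a, plug_b, plug_c, plug_d, plug_e only 3 to 5 are there at a start; the rules pass over those that are not, and their reading is None.
At some moment in a run one of plug_a, plug_b, plug_c, plug_d, plug_e may be knocked a few centimetres aside while the robot is not near it.
Once in a run the grip may slacken for a moment while it holds something.
It also fails if it takes over 210 s, if anything falls off the work surface, if the arm or the gripper's body presses on something with over 40 N, if the wrist force passes 120 N, or if a joint passes its speed limit or range.

## Robot

A 6-joint arm with a two-finger parallel gripper is mounted at the origin on a cart in front of the work surface, level with it; the furniture and walls round the work are solid. World frame = base frame: x ahead of the robot, y to its left, z up, the work surface at z = 0. Lengths are in m, angles in rad, forces in N, time in s.
With the tool pointing down it reaches from about 0.3 to 0.75 m from the base axis. Payload 8.5 kg.
Tool frame: the origin (TCP) lies at the very end of the fingers, on their centre line; the grasp point (between the pads) lies 19 mm behind it; z points along the fingers, y is the direction in which the jaws open and shut (so a half turn about z gives the same grasp; the last joint's range is limited). The gripper opens to 88 mm and grips with 3 to 60 N. Pads are 18 mm wide; open, the fingers measure 123 mm over their backs; the gripper's body (75 mm by 187 mm) begins 45 mm behind the grasp point.
Start: joints at [-1.408, 0.381, 1.297, -0, 1.464, -0.215], TCP at [0.203, -0.511, 0.239] pointing down, gripper open.
Joint ranges: [-3.11, 3.11], [-0.89, 2.33], [0.22, 2.48], [-1.42, 4.56], [0.17, 2.85], [-2.88, 2.88]. Speed limits (rad/s): [2.39, 2.39, 3.14, 3.14, 3.14, 3.14].

## Interface

Orientations are given as [roll, pitch, yaw] about the fixed x, y, z axes, in that order (R = Rz(yaw) Ry(pitch) Rx(roll)).
In Python, from workcell import goto, line_to, movej, grip, wait, solve_ik, sense, camera, Unreachable, job_done gives the robot as it stands. The module is installed in compiled form; this text tells all that it offers. Calls block until the motion is done:
- goto(position, orientation): joint-space move of the TCP to a pose.
- line_to(position, attitude=None, feed=0.15, f_stop=None): straight line of the TCP; attitude=None keeps the orientation; feed is the mean speed in m/s. With f_stop (N) it stops when the force on the tool has changed by that much, and returns True; else False.
- movej(angles): joint-space move.
- grip(opening, f_grip=None): finger opening in m; f_grip is the grip in N (None keeps the last); returns when the fingers have stopped.
- wait(seconds).
- solve_ik(position, orientation): joint angles nearest the present ones, or None.
- sense(): the state.
- camera(name): name is "scene" or "side" or "wrist"; returns a dict with "frame" (420x560x3 uint8, red, green, blue), "depth" (420x560 float32, m along the optical axis (not along the pixel's ray), 0 where there is no reading), "fx", "fy", "cx", "cy" (pixels), "R" (3x3) and "t" (3): a world point X has camera coordinates R X + t; the wrist camera has in their place "hand_eye" (4x4, takes a point from camera to tool coordinates, whose origin is the TCP and whose axes are the flange's). Camera axes: x right, y down, z forward; pixel columns grow to the right and rows downward; lengths in m; the calibration is good to about 2 mm. A picture is of the moment at which its call begins: read the wrist's pose just before it.
A pose or a line that the arm cannot do raises Unreachable and nothing moves.
- job_done(): hands the job in, once; it reports no verdict.
The state is a dict: "time_s": time; "joint_pos": joint angles; "qvel": joint speeds; "effort": joint torques, N m; "position": TCP position; "tool_rot": TCP orientation; "contact_force": force on the tool from outside, world axes, zero at the start; "torque": the same for the moment, N m; "opening": finger opening in m.
Only numpy, scipy, OpenCV 4.12 (cv2) and the standard library are available. Lean on these libraries where they do the work, as an engineer would, in place of code of your own. Each camera call takes 0.05 s, during which the arm holds its last target.

## Working session

There is one attempt and no reset: what is moved stays moved. The work goes in short steps, each a Python script; the robot and the scene stay as the last script left them, time stands still between calls to the robot, and variables do not carry over. Pictures are saved under pics/ and viewed, and the job is handed in when it is done.

```bash
mkdir -p pics; python3 - <<'E'
from workcell import *
import cv2,numpy as np,pickle
s=sense();print(s)
for n in["scene","side","wrist"]:
    c=camera(n);cv2.imwrite(f"pics/{n}0.png",c["frame"][:,:,::-1]);pickle.dump(c,open(f"{n}0.pkl","wb"))
    print(n,{k:np.round(v,3).tolist() for k,v in c.items() if k not in("frame","depth")})
E
```

```text
{'time_s': 0.0, 'joint_pos': array([-1.40829530e+00,  3.81180697e-01,  1.29824667e+00, -7.00736329e-06,
        1.46363530e+00, -2.15312238e-01]), 'qvel': array([-0.00222902,  0.00049773,  0.00281585,  0.00141078, -0.00174482,
       -0.00014909]), 'effort': array([ 2.57809246e-03, -4.37916827e+01, -2.24560583e+01,  7.14434171e-02,
        3.51990026e-02, -1.01842204e-04]), 'position': array([ 0.20283106, -0.51092339,  0.23815075]), 'tool_rot': array([-3.14015510e+00, -3.07266307e-04,  3.77813796e-01]), 'contact_force': array([-0.65158707, -0.15316846,  0.00526702]), 'torque': array([-0.03926389, -0.01225587, -0.01167049]), 'opening': 0.08827102136278506}
scene {'fx': 391.495, 'fy': 391.495, 'cx': 280.494, 'cy': 209.891, 'R': [[0.877, -0.481, -0.015], [-0.321, -0.56, -0.764], [0.359, 0.674, -0.645]], 't': [-0.499, 0.256, 1.008]}
side {'fx': 512.427, 'fy': 512.427, 'cx': 278.45, 'cy': 209.249, 'R': [[-0.975, -0.223, -0.011], [-0.128, 0.596, -0.793], [0.183, -0.771, -0.61]], 't': [0.541, 0.216, 1.221]}
wrist {'fx': 298.098, 'fy': 298.098, 'cx': 282.904, 'cy': 208.021, 'hand_eye': [[0.001, -0.96, -0.28, 0.072], [1.0, 0.001, -0.0, -0.001], [0.0, -0.28, 0.96, -0.145], [0.0, 0.0, 0.0, 1.0]]}
```

View pics/scene0.png

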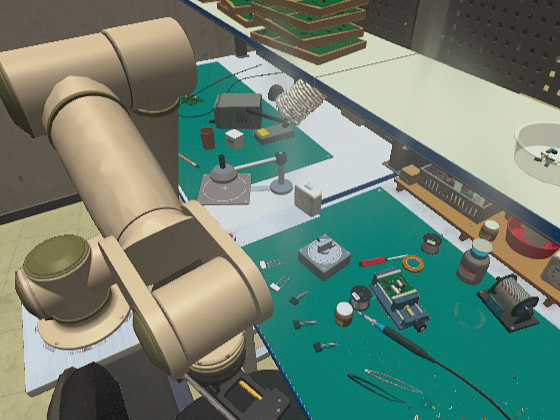

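View pics/side0.png

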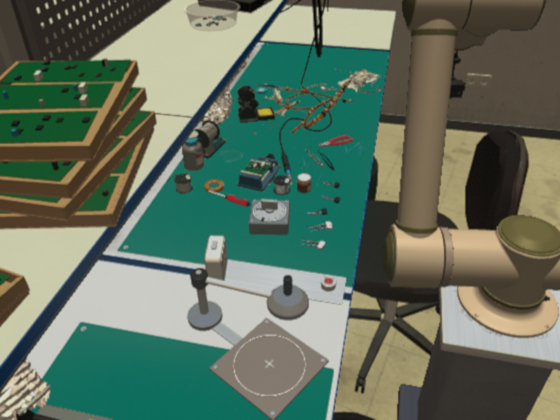

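View pics/wrist0.png

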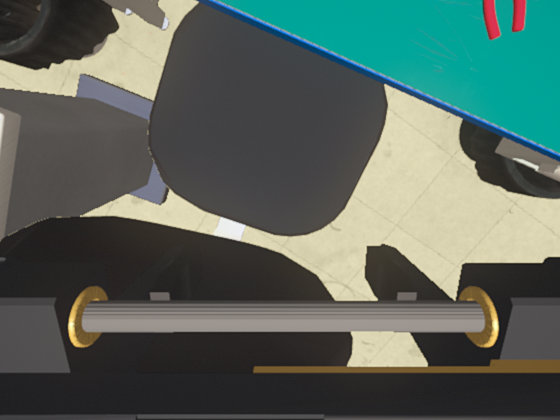

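The side view shows the pad at (269,363), the lamp head at (288,300) and post at (205,315), and the timer at (270,215). Two white connectors are at about (322,227) and (315,243). Three black ones are at about (330,184), (330,199) and (318,211). The tin is at (282,185) and the jar at (304,183). Next I'll convert these to positions.

```bash
cat > h.py <<'E'
import numpy as np,cv2,pickle
from workcell import *
from scipy.spatial.transform import Rotation as Ro
def Rt(c,pose=None):
    if "R" in c: return np.array(c["R"]),np.array(c["t"])
    p,o=pose; T=np.eye(4);T[:3,:3]=Ro.from_euler("xyz",o).as_matrix();T[:3,3]=p
    M=np.linalg.inv(T@np.array(c["hand_eye"]));return M[:3,:3],M[:3,3]
def ray(c,u,v,z,pose=None):
    R,t=Rt(c,pose);d=R.T@np.array([(u-c["cx"])/c["fx"],(v-c["cy"])/c["fy"],1]);o=-R.T@t
    return o+d*(z-o[2])/d[2]
def proj(c,X,pose=None):
    R,t=Rt(c,pose);q=R@np.asarray(X,float)+t;return q[0]/q[2]*c["fx"]+c["cx"],q[1]/q[2]*c["fy"]+c["cy"]
def dep(c,u,v,pose=None):
    R,t=Rt(c,pose);d=float(c["depth"][int(v),int(u)]);return R.T@(np.array([(u-c["cx"])/c["fx"]*d,(v-c["cy"])/c["fy"]*d,d])-t)
def snap(n,name):
    s=sense();pose=(s["position"],s["tool_rot"]);c=camera(n);c["pose"]=pose
    cv2.imwrite(f"pics/{name}.png",c["frame"][:,:,::-1]);pickle.dump(c,open(name+".pkl","wb"));return c
def load(n): return pickle.load(open(n+".pkl","rb"))
E
python3 - <<'E'
from h import *
c=load("side0")
for n,u,v,z in [("pad",269,363,.006),("post",200,272,.148),("lamptop",288,278,.191),("key",269,205,.082),("w1",322,227,.005),("w2",315,243,.005),("b1",331,184,.005),("b2",331,199,.005),("b3",318,211,.005),("tin",282,185,.01),("jar",304,183,.02),("whitebox",216,245,.02),("red",328,283,0.01),("board",260,172,0.02),("spool",207,135,.02)]:
    print(n,ray(c,u,v,z).round(3),dep(c,u,v).round(3))
x=c["frame"][150:300,150:380]; cv2.imwrite("pics/crop0.png",cv2.resize(x,None,fx=3.4,fy=3.4,interpolation=3)[:,:,::-1])
E
```

```text
pad [0.507 0.298 0.006] [0.507 0.3   0.008]
post [0.679 0.206 0.148] [0.68  0.204 0.147]
lamptop [0.482 0.225 0.191] [0.482 0.226 0.193]
key [ 0.613 -0.141  0.082] [ 0.617 -0.158  0.069]
w1 [ 0.469 -0.171  0.005] [ 0.469 -0.172  0.005]
w2 [ 0.477 -0.1    0.005] [ 0.477 -0.097  0.008]
b1 [ 0.475 -0.386  0.005] [ 0.475 -0.39   0.003]
b2 [ 0.464 -0.308  0.005] [ 0.464 -0.312  0.002]
b3 [ 0.492 -0.241  0.005] [ 0.492 -0.243  0.004]
tin [ 0.622 -0.342  0.01 ] [ 0.612 -0.297  0.042]
jar [ 0.555 -0.353  0.02 ] [ 0.55  -0.326  0.039]
whitebox [ 0.73 -0.02  0.02] [0.695 0.063 0.099]
red [0.42  0.045 0.01 ] [0.419 0.058 0.024]
board [ 0.703 -0.384  0.02 ] [ 0.689 -0.333  0.055]
spool [ 0.948 -0.576  0.02 ] [ 0.911 -0.485  0.074]
```

View pics/crop0.png

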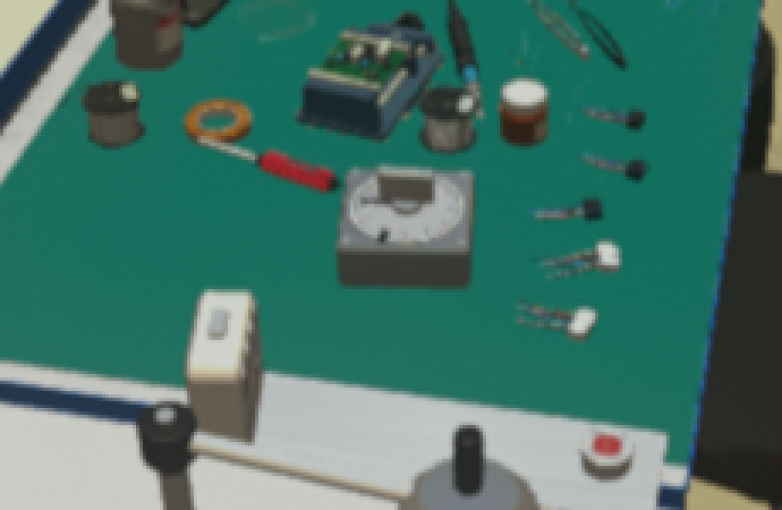

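```bash
python3 - <<'E'
from h import *
P=np.pi
goto([.45,-.40,.25],[P,0,P/2]); c=snap("wrist","wa")
goto([.45,-.22,.25],[P,0,P/2]); c=snap("wrist","wb")
print(sense()["time_s"])
E
```

```text
2.05
```

View pics/wa.png

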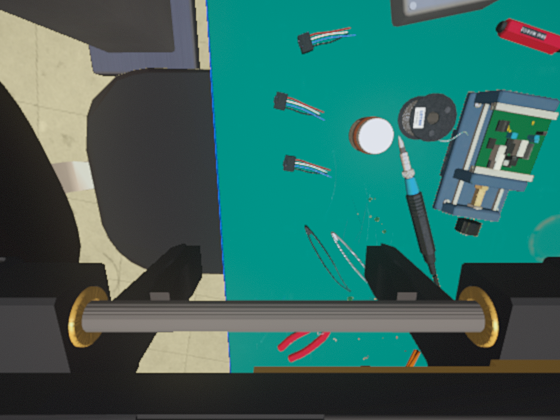

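View pics/wb.png

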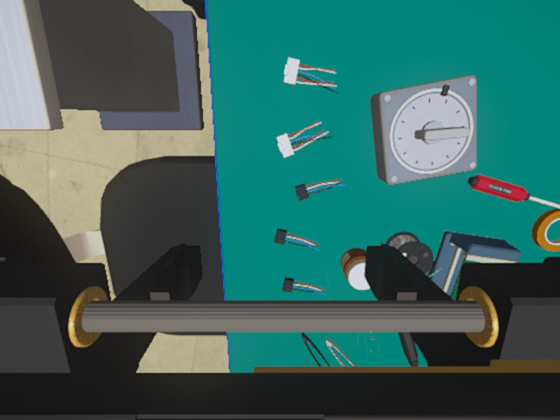

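The wrist views show three black housings in wa at about (306,42), (281,101) and (290,163). Two white ones are in wb at about (291,70) and (285,145). I'll fit the housings with masks.

```bash
cat >> h.py <<'E'
def housings(c,roi=None,zt=.010):
    """list of (kind, x,y, phi, L,W) from wrist picture"""
    f=c["frame"];hsv=cv2.cvtColor(f,cv2.COLOR_RGB2HSV);out=[]
    for kind,m in (("w",(hsv[...,1]<45)&(hsv[...,2]>190)),("b",hsv[...,2]<65)):
        m=m.astype(np.uint8);m=cv2.morphologyEx(m,cv2.MORPH_OPEN,np.ones((5,5),np.uint8))
        cs,_=cv2.findContours(m,cv2.RETR_EXTERNAL,cv2.CHAIN_APPROX_NONE)
        for k in cs:
            pts=k[:,0,:].astype(float)
            if not(40<cv2.contourArea(k)<1500): continue
            if pts[:,1].max()>262: continue
            W=np.array([ray(c,u,v,zt,c["pose"])[:2] for u,v in pts])
            (cx,cy),(a,b),ang=cv2.minAreaRect((W*1000).astype(np.float32))
            L=max(a,b)
            la=np.radians(ang if a>=b else ang+90) # long axis dir= plug y
            phi=(la-np.pi/2); phi=(phi+np.pi/2)%np.pi-np.pi/2
            if not(0.3<cx/1000<.8) : continue
            M=cv2.moments(k); q=ray(c,M["m10"]/M["m00"],M["m01"]/M["m00"],zt,c["pose"])
            out.append((kind,round(cx/1000,4),round(cy/1000,4),round(phi,3),round(L,1),round(min(a,b),1),q[:2].round(4).tolist(),k.mean((0,1)).round(0).tolist()))
    return out
E
python3 - <<'E'
from h import *
for n in("wa","wb"):
    for r in housings(load(n)):
        if .35<r[1]<.53: print(n,*r)
c=load("wb");x=c["frame"][60:200,350:500]; cv2.imwrite("pics/key0.png",cv2.resize(x,None,fx=4,fy=4,interpolation=3)[:,:,::-1])
E
```

```text
wb w 0.452 -0.1783 0.333 26.9 15.2 [0.4524, -0.178] [285.0, 145.0]
wb w 0.4606 -0.0907 -0.0 26.1 15.3 [0.4601, -0.0908] [291.0, 70.0]
wb b 0.3507 -0.0272 1.571 21.7 16.7 [0.354, -0.0251] [196.0, 6.0]
```

View pics/key0.png

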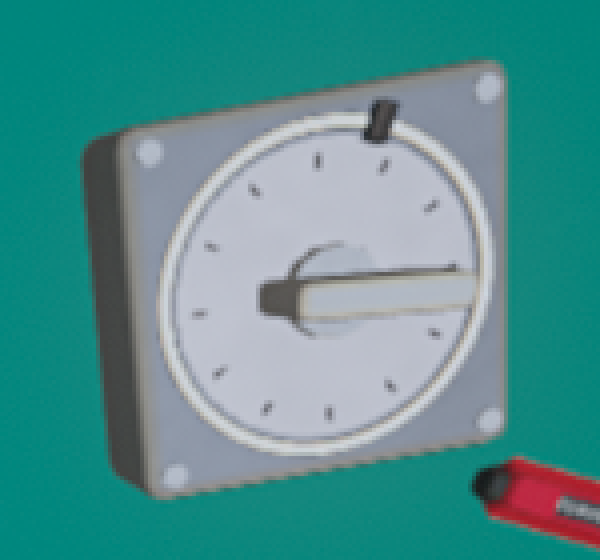

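```bash
python3 - <<'E'
from h import *
c=load("wa");hsv=cv2.cvtColor(c["frame"],cv2.COLOR_RGB2HSV)
for u,v in((306,42),(281,101),(290,163)): print(hsv[v-3:v+4:3,u-3:u+4:3].reshape(-1,3).tolist())
E
sed -i 's/hsv\[...,2\]<65)/(hsv[...,2]<75)\&~((hsv[...,0]>70)\&(hsv[...,0]<100)\&(hsv[...,1]>150)))/; s/np.ones((5,5)/np.ones((4,4)/; s/\.max()>262/.max()>259/' h.py
python3 - <<'E'
from h import *
for n in("wa","wb"):
    for r in housings(load(n)):
        if .35<r[1]<.55: print(n,*r)
E
```

```text
[[95, 42, 73], [95, 44, 69], [97, 34, 68], [98, 44, 70], [97, 46, 72], [96, 37, 69], [99, 75, 78], [95, 40, 70], [93, 40, 71]]
[[92, 50, 66], [96, 50, 71], [93, 40, 71], [95, 48, 69], [95, 44, 70], [93, 44, 70], [95, 46, 72], [95, 43, 72], [97, 34, 67]]
[[95, 49, 68], [97, 47, 71], [94, 50, 71], [92, 49, 68], [96, 53, 72], [93, 39, 66], [93, 40, 71], [95, 41, 74], [101, 55, 74]]
wa b 0.4591 -0.3802 -0.002 16.7 11.6 [0.4591, -0.3793] [291.0, 164.0]
wa b 0.4477 -0.3054 -0.008 16.1 13.4 [0.4474, -0.3055] [281.0, 102.0]
wa b 0.4764 -0.2418 0.308 18.5 13.4 [0.4766, -0.2418] [306.0, 44.0]
wb w 0.4532 -0.1796 0.334 26.9 15.2 [0.4537, -0.1793] [286.0, 146.0]
wb w 0.4608 -0.0922 -0.141 27.1 15.0 [0.4612, -0.0922] [292.0, 71.0]
wb b 0.4476 -0.3034 -0.214 19.2 12.8 [0.4475, -0.3033] [281.0, 237.0]
wb b 0.476 -0.24 0.329 18.6 13.4 [0.4763, -0.2395] [303.0, 193.0]
wb b 0.3515 -0.0282 1.571 23.3 18.6 [0.3549, -0.0258] [197.0, 7.0]
```

```bash
sed -i 's/hsv\[...,2\]<75/hsv[...,2]<85/' h.py; python3 - <<'E'
from h import *
P=np.pi
goto([.48,.10,.33],[P,0,P/2]); c=snap("wrist","wl"); c=snap("side","sl")
E
```

```text
(no output)
```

View pics/wl.png

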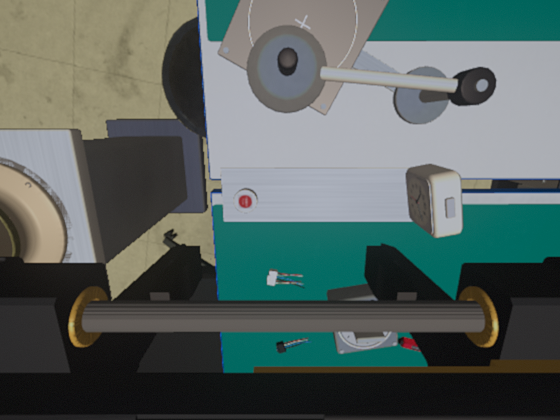

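```bash
python3 - <<'E'
from h import *
c=load("wl");p=c["pose"]
x=c["frame"][0:130,200:520]; cv2.imwrite("pics/wlz.png",cv2.resize(x,None,fx=2.5,fy=2.5,interpolation=3)[:,:,::-1])
for n,u,v,z in(("handle",288,57,.191),("knuckle",484,85,.148),("cross",303,22,.006),("red",245,201,.02)): print(n,ray(c,u,v,z,p).round(4),dep(c,u,v,p).round(3))
s=load("side0");x=s["frame"][230:420,150:350];cv2.imwrite("pics/sz.png",cv2.resize(x,None,fx=3,fy=3,interpolation=3)[:,:,::-1])
E
```

```text
handle [0.4848 0.2249 0.191 ] [0.485 0.225 0.19 ]
knuckle [0.6849 0.207  0.148 ] [0.686 0.207 0.147]
cross [0.5082 0.3034 0.006 ] [0.508 0.303 0.006]
red [0.4204 0.0509 0.02  ] [0.421 0.051 0.021]
```

View pics/wlz.png

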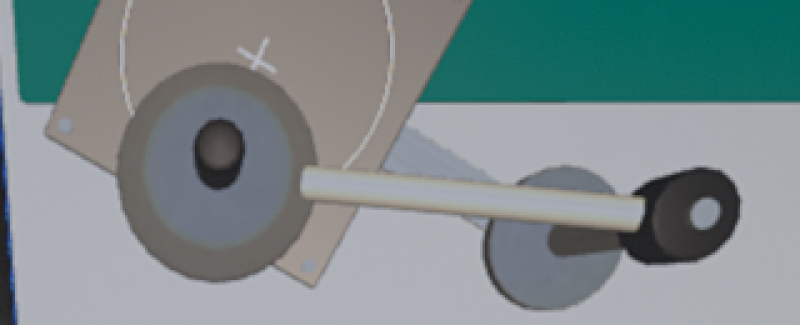

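View pics/sz.png

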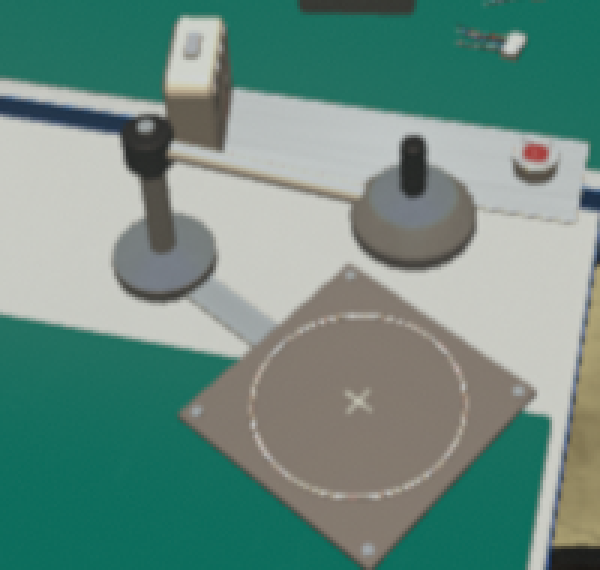

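```bash
cat >> h.py <<'E'
P=np.pi
POST=np.array([.684,.2065]);CROSS=np.array([.5075,.302])
def lampxy(a): return POST+.2*np.array([-np.cos(a),-np.sin(a)])
def swing(a0,a1,xy0,xy_fun=lampxy,n=8):
    goto([*xy0,.25],[P,0,P/2]); grip(.06,20)
    line_to([*xy0,.155],feed=.1); grip(0,20)
    print("grip",sense()["opening"])
    for a in np.linspace(a0,a1,n)[1:]: line_to([*xy_fun(a),.155],feed=.12)
    print("force",sense()["contact_force"].round(2)); grip(.06); 
    p=sense()["position"]; line_to([p[0],p[1],.27],feed=.15)
E
python3 - <<'E'
from h import *
swing(-.098,.75,[.4845,.226])
goto([.50,.05,.33],[P,0,P/2]); snap("wrist","wl2"); print(sense()["time_s"])
E
```

```text
grip 0.01678948983483683
force [-16.72 -17.34   9.  ]
11.025
```

View pics/wl2.png

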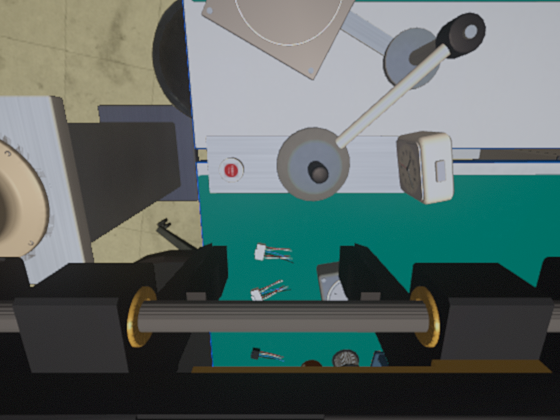

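The lamp is aside, with its head at (315,165), clear of the pad. Now the connectors: I'll look again above each one before picking it.

```bash
cat >> h.py <<'E'
SLOT={"w2":(-25,-38),"w1":(-25,38),"b3":(-25,0),"b2":(30,-25),"b1":(30,25)}
def look(kind,xy,name,z=.15):
    goto([xy[0],xy[1]-.06,z],[P,0,P/2]); wait(.15); c=snap("wrist",name)
    rs=[r for r in housings(c) if r[0]==kind and np.hypot(r[1]-xy[0],r[2]-xy[1])<.035 and 10<r[4]<34]
    return min(rs,key=lambda r:np.hypot(r[1]-xy[0],r[2]-xy[1])) if rs else None
def pickplace(key,xy,zr=.0095,slot=None):
    r=look(key[0],xy,"p_"+key); print(key,r)
    if r is None: return False
    x,y,phi=r[1:4]; 
    if abs(phi)>1.0: print("phi odd"); return False
    goto([x,y,.06],[P,0,P/2+phi]); grip(.036,25); line_to([x,y,.002],feed=.08,f_stop=15)
    grip(0,25); line_to([x,y,.06],feed=.15); o=sense()["opening"]; print("open",o)
    if o<.010: return False
    line_to([x,y,.27],feed=.25)
    d=slot or SLOT[key]; q=CROSS+np.array(d)/1000
    goto([*q,.27],[P,0,P/2]); line_to([*q,.06],feed=.2); print("open",sense()["opening"])
    h=line_to([*q,zr],feed=.06,f_stop=12); print("hit",h,sense()["position"].round(4))
    grip(.028); line_to([*q,.06],feed=.12); line_to([*q,.25],feed=.25); print(sense()["time_s"]); return True
E
python3 - <<'E'
from h import *
pickplace("w2",(.461,-.092))
E
```

```text
w2 ('w', 0.4604, -0.0919, np.float64(-0.224), 26.9, 15.5, [0.461, -0.0917], [282.0, 136.0])
open 0.013683366458027955
open 0.013513756292189167
hit False [0.4827 0.2641 0.0098]
21.6083
```

View pics/p_w2.png

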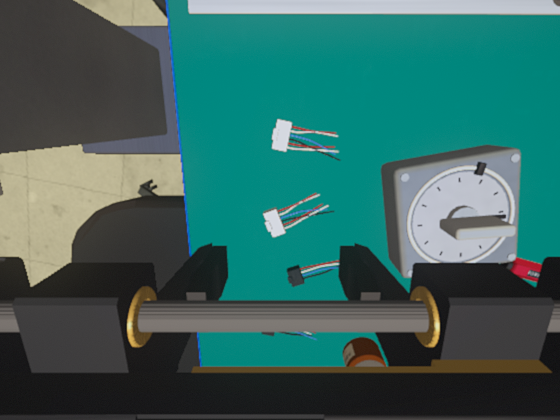

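The picture shows the white connector at (282,136), and its measured size and height agree. The grasp held at a 13.6 mm opening. On to the rest.

```bash
python3 - <<'E'
from h import *
for k,xy in(("w1",(.453,-.179)),("b3",(.476,-.241)),("b2",(.4477,-.305)),("b1",(.459,-.380))):
    if not pickplace(k,xy): print("FAIL",k);break
goto([*(CROSS-[0,.09]),.25],[P,0,P/2]); snap("wrist","wp"); snap("side","sp")
E
```

```text
w1 ('w', 0.4531, -0.1791, np.float64(0.377), 27.3, 16.0, [0.4535, -0.1789], [283.0, 136.0])
open 0.013436479276412252
open 0.013717607682357589
hit False [0.4827 0.3401 0.0098]
33.3333
b3 ('b', 0.476, -0.2407, np.float64(0.348), 18.4, 14.7, [0.4762, -0.2405], [283.0, 136.0])
open 0.013593544538501713
open 0.013598485462777293
hit False [0.4827 0.3021 0.0098]
45.5917
b2 ('b', 0.4467, -0.3043, np.float64(-0.196), 18.4, 13.7, [0.4471, -0.3044], [282.0, 135.0])
open 0.014105654966252948
open 0.013749552042518993
hit False [0.5377 0.2771 0.0098]
58.0833
b1 ('b', 0.4577, -0.3807, np.float64(-0.15), 18.3, 13.8, [0.4582, -0.3808], [281.0, 137.0])
open 0.01323691258553137
open 0.013785542321501316
hit False [0.5377 0.3271 0.0099]
71.1667
```

View pics/wp.png

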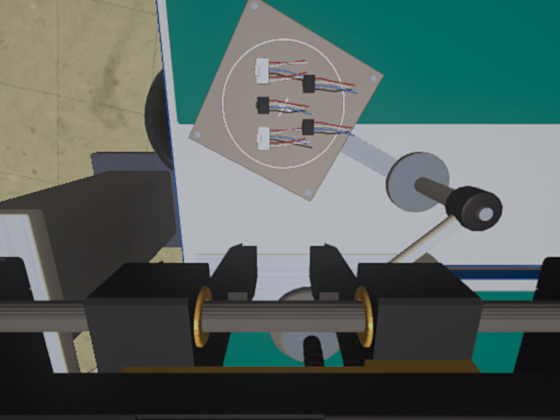

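View pics/sp.png

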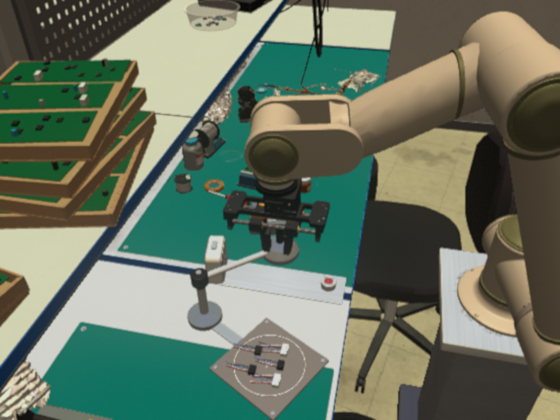

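All five connectors lie inside the circle: white at (263,70) and (264,138), black at (263,104), (309,84) and (308,128). I'll refine the cross and circle centre, then find the handle for the swing back.

```bash
python3 - <<'E'
from h import *
c=load("wp")
print("cross",ray(c,283.5,104,.006,c["pose"]).round(4),"bolt",ray(c,486,213,.148,c["pose"]).round(4))
for r in housings(c,zt=.016):
    if r[1]<.6 and r[2]>.2: print(r[:6],np.hypot(r[1]-.5075,r[2]-.302).round(4))
goto([.53,-.03,.33],[P,0,P/2]); c=snap("wrist","wl3")
x=c["frame"][0:200,200:520]; cv2.imwrite("pics/wl3z.png",cv2.resize(x,None,fx=2.5,fy=2.5,interpolation=3)[:,:,::-1])
E
```

```text
cross [0.5079 0.3049 0.006 ] bolt [0.6826 0.2085 0.148 ]
('w', 0.4843, 0.2633, np.float64(-0.013), 24.3, 11.2) 0.0451
('w', 0.4845, 0.34, np.float64(-0.014), 24.8, 10.6) 0.0444
('b', 0.5385, 0.2771, np.float64(0.019), 17.9, 13.5) 0.0398
('b', 0.4833, 0.3021, np.float64(-0.013), 18.4, 14.4) 0.0242
('b', 0.5386, 0.326, np.float64(0.019), 18.8, 13.0) 0.0393
```

View pics/wl3z.png

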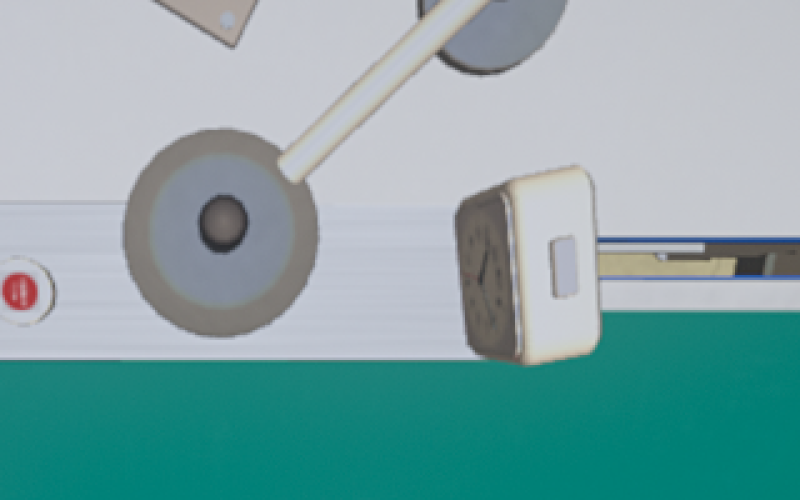

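```bash
sed -i 's/^POST=.*/POST=np.array([.6835,.2075]);CROSS=np.array([.5078,.303])/; s/grip(0,20)/grip(0,10)/' h.py; python3 - <<'E'
from h import *
c=load("wl3");h=ray(c,290,88,.191,c["pose"])[:2]
ang=lambda q:np.arctan2(-(q[1]-POST[1]),-(q[0]-POST[0]))
print(h,np.hypot(*(h-POST)),ang(h),ang(CROSS),np.hypot(*(CROSS-POST)))
swing(ang(h),ang(CROSS),h,n=12)
goto([*(CROSS-[0,.10]),.33],[P,0,P/2]); wait(.3); c=snap("wrist","wl4"); snap("side","sl4");print(sense()["time_s"])
x=c["frame"][0:260,130:520]; cv2.imwrite("pics/wl4z.png",cv2.resize(x,None,fx=2,fy=2,interpolation=3)[:,:,::-1])
x=load("sl4")["frame"][230:420,150:350]; cv2.imwrite("pics/sl4z.png",cv2.resize(x,None,fx=3,fy=3,interpolation=3)[:,:,::-1])
E
```

```text
[0.53611113 0.07227828] 0.200020977173276 0.7423720468695812 -0.497870089477238 0.19997684866003862
grip 0.017658079700763756
force [-15.58   9.69   3.87]
82.275
```

View pics/wl4z.png

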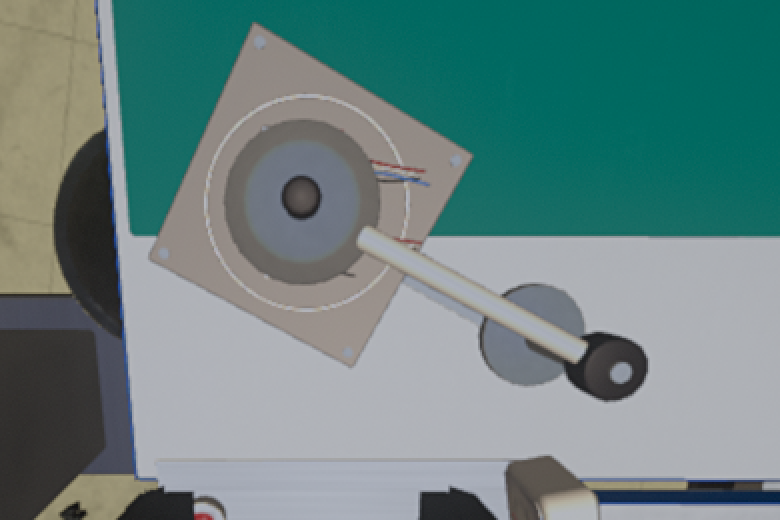

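View pics/sl4z.png

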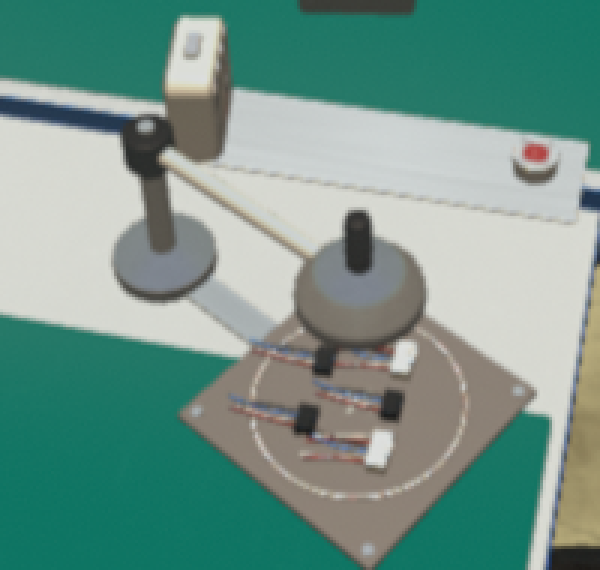

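```bash
python3 - <<'E'
from h import *
c=load("wl4");p=c["pose"]
print("handle top",ray(c,130+301/2,196/2,.191,p).round(4),"circle",ray(c,130+307/2,203/2,.006,p).round(4),"head rim",ray(c,130+302/2,202/2,.12,p).round(4),"bolt",ray(c,130+621/2,373/2,.148,p))
s=load("sl4");print("side handle top",ray(s,150+358/3,230+216/3,.191))
print("side cross",ray(load("side0"),150+358/3,230+401/3,.006))
# side-check of housings, top plane z .016
for n,u,v in(("w",405,357),("b",325,360),("b",392,404),("b",305,418),("w",379,450)):
    q=ray(s,150+u/3,230+v/3,.012);print(n,q.round(3),np.hypot(*(q[:2]-CROSS)).round(3))
goto([.58,-.23,.22],[P,0,P/2]);wait(.2);c=snap("wrist","k1")
x=c["frame"][0:260,180:500]; cv2.imwrite("pics/k1z.png",cv2.resize(x,None,fx=2.3,fy=2.3,interpolation=3)[:,:,::-1])
E
```

```text
handle top [0.5052 0.2965 0.191 ] circle [0.508  0.3045 0.006 ] head rim [0.5051 0.2983 0.12  ] bolt [0.68318569 0.2069968  0.148     ]
side handle top [0.50363409 0.29434426 0.191     ]
side cross [0.5063648  0.29986865 0.006     ]
w [0.481 0.261 0.012] 0.05
b [0.536 0.276 0.012] 0.04
b [0.482 0.301 0.012] 0.026
b [0.538 0.325 0.012] 0.037
w [0.482 0.339 0.012] 0.044
```

View pics/k1z.png

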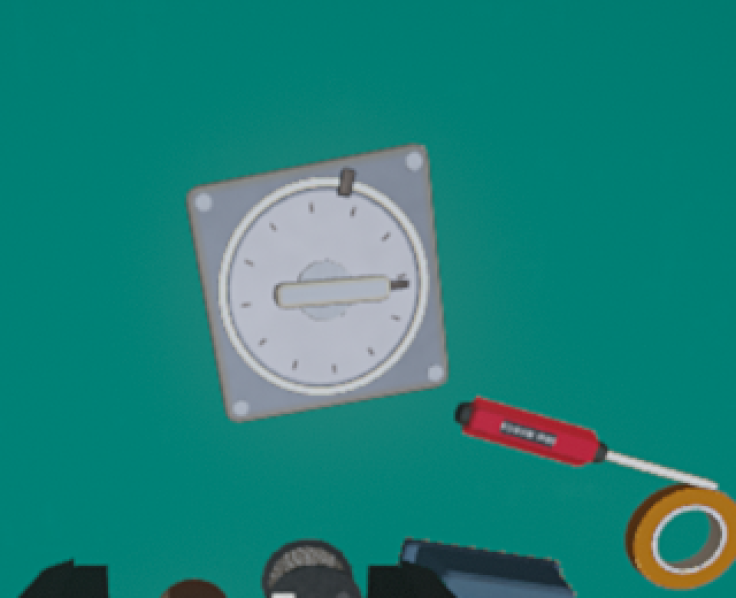

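```bash
python3 - <<'E'
from h import *
c=load("k1");p=c["pose"]
f=lambda u,v,z:ray(c,180+u/2.3,v/2.3,z,p)
ax=f(323.5,287,.046);a=f(276,295,.082);b=f(390,288,.082);t=f(409,284,.048);m=f(346,181,.048)
print("axis",ax,"wing",a,b,(a+b)/2,np.hypot(*(a-b)[:2]),np.arctan2(*(b-a)[1::-1]))
k=ax[:2]
for n,q in(("tip",t),("mark",m)): d=q[:2]-k;print(n,q,np.hypot(*d),np.arctan2(d[1],d[0]))
hsv=cv2.cvtColor(c["frame"],cv2.COLOR_RGB2HSV)
E
```

```text
axis [ 0.61920098 -0.15993633  0.046     ] wing [ 0.59593979 -0.16261816  0.082     ] [ 0.64125038 -0.15984729  0.082     ] [ 0.61859509 -0.16123272  0.082     ] 0.04539522934844823 0.06107656183908052
tip [ 0.65695606 -0.15855962  0.048     ] 0.03778017644208592 0.0364481698723992
mark [ 0.62694826 -0.11624055  0.048     ] 0.044377262146350654 1.3953193667468826
```

```bash
cat >> h.py <<'E'
KEY=np.array([.619,-.1605])
def turn(theta,dcw,flip=True):
    """grip wing at world angle theta, turn clockwise by dcw"""
    yaw=theta+(P if flip else 0)
    goto([*KEY,.16],[P,0,yaw]); print("j6",sense()["joint_pos"][5])
    grip(.03,40); line_to([*KEY,.053],feed=.1,f_stop=15); grip(0,40); print("open",sense()["opening"])
    n=max(1,int(np.ceil(abs(dcw)/.6)))
    for i in range(n):
        q=sense()["joint_pos"].copy() if i==0 else q
        q=np.array(q);q[5]+=dcw/n; movej(q)
    wait(.2); s=sense(); print("yaw now",s["tool_rot"],"torque",s["torque"].round(3),"F",s["contact_force"].round(1))
    grip(.03); line_to([*KEY,.16],feed=.15); return s["tool_rot"][2]
def lookkey(name):
    goto([.58,-.23,.22],[P,0,P/2]);wait(.2);c=snap("wrist",name)
    x=c["frame"][50:200,250:400]; cv2.imwrite(f"pics/{name}z.png",cv2.resize(x,None,fx=4,fy=4,interpolation=3)[:,:,::-1]);print(sense()["time_s"])
E
python3 - <<'E'
from h import *
turn(.05,2.4); lookkey("k2")
E
```

```text
j6 -2.058303340322191
open 0.009458576465059048
yaw now [3.13992904e+00 2.08985915e-03 7.93416513e-01] torque [-0.708  0.572 -0.058] F [-3.8 -4.6  1.5]
92.95
```

View pics/k2z.png

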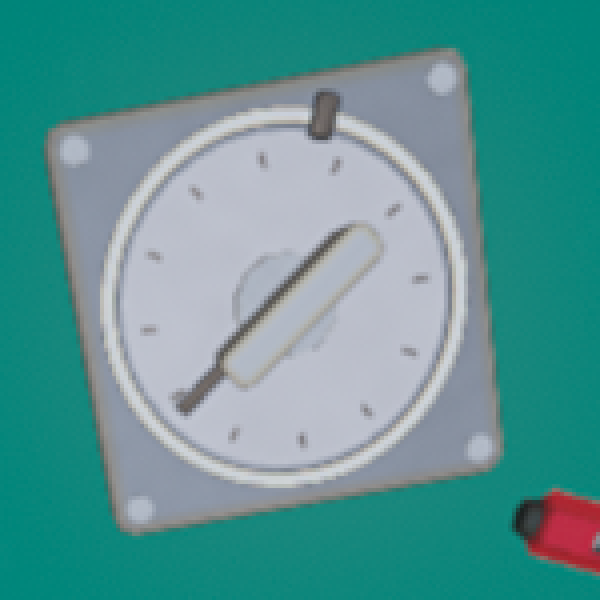

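```bash
python3 - <<'E'
from h import *
c=load("k2");p=c["pose"]
f=lambda u,v,z:ray(c,250+u/4,50+v/4,z,p)[:2]
t=f(186,404,.048);m=f(324,115,.048);ax=f(285,298,.046);print("ax",ax)
for k in(KEY,ax):
    for q in(t,m): print(np.hypot(*(q-k)),np.arctan2(*(q-k)[::-1]))
tt=np.arctan2(*(t-ax)[::-1]);mm=np.arctan2(*(m-ax)[::-1]);d=(tt-mm)%(2*P);print("to go",d)
turn(.793,2.54); lookkey("k3")
E
```

```text
ax [ 0.61945346 -0.15984442]
0.03590924681129464 -2.3300684355642405
0.04465511406083369 1.3863503209005215
0.03669713177149798 -2.326733439467827
0.043928690950629776 1.3937609796118156
to go 2.5626908880999437
j6 -2.801674782095217
open 0.009709759195829509
yaw now [3.14099154 0.00372675 1.39703957] torque [-1.598  0.451 -0.036] F [-4.4 -9.8  0.9]
101.8083
```

View pics/k3z.png

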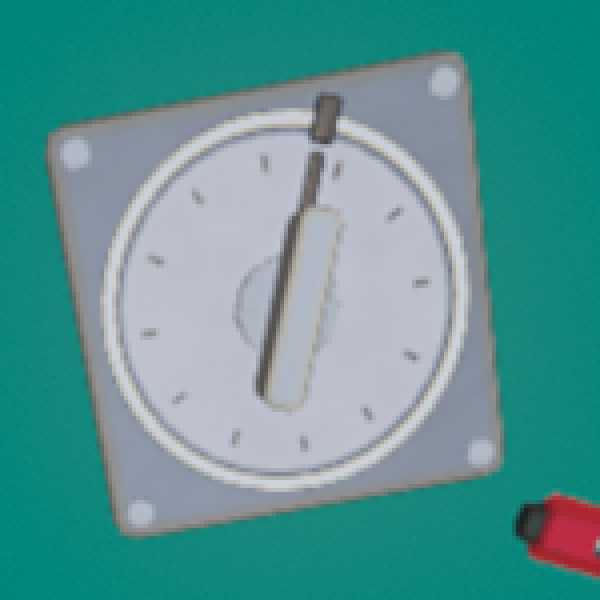

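The pointer tip at (317,155) lines up with the mark at (325,118) as seen from the axis at (286,301). One last check of the pad and lamp.

```bash
python3 - <<'E'
from h import *
c=load("k3");p=c["pose"];f=lambda u,v:ray(c,250+u/4,50+v/4,.048,p)[:2]
print("tip-mark",np.hypot(*(f(317,153)-f(325,118))))
goto([.35,-.30,.30],[P,0,P/2]);wait(.3);s=snap("side","send")
x=s["frame"][130:420,150:370]; cv2.imwrite("pics/sendz.png",cv2.resize(x,None,fx=2,fy=2,interpolation=3)[:,:,::-1]);print(sense()["time_s"])
E
```

```text
tip-mark 0.008149309237889868
103.15
```

View pics/sendz.png

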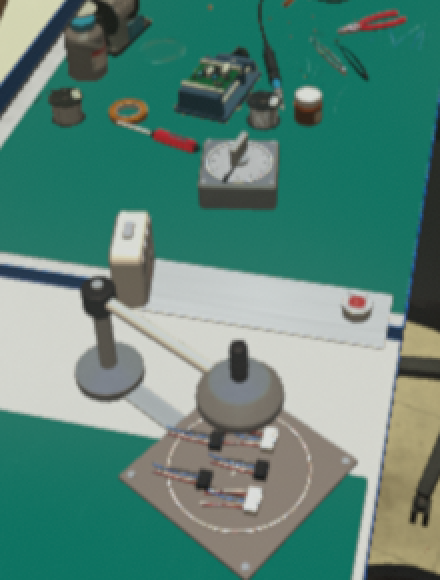

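Everything is in place: five connectors in the circle, the lamp over the cross, the pointer at the mark, and the bystanders where they started.

```bash
python3 - <<'E'
from h import *
job_done(); print(sense()["time_s"])
E
```

```text
the job is handed in; nothing more can be done
the job is handed in; nothing more can be done
```

The job is done and handed in, with about 103 s on the clock at the last check. I swung the lamp aside and set all five connectors (two white, three black) inside the circle. I then swung the lamp back over the cross and wound the key clockwise in two partial turns to the mark.

What the last checks showed:
- **Connectors:** after the lamp went back, all five housings lay flat, 26–50 mm from the circle's centre against a limit of 68 mm. In the final picture they looked unmoved. No grasp slipped and nothing was seen knocked aside.
- **Lamp:** the head is not exactly centred. The side view put it about 6 mm off the cross and the wrist view about 7–8 mm. That is within the 15 mm limit, so I left it.
- **Timer:** the pointer tip was 8.1 mm from the mark. Perfect alignment would read 7.5 mm, and the limit is 10.5 mm.
- **Tin, jar and spool:** they looked unmoved in the final picture. I judged this by eye and did not measure it.

No check failed.

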